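# Hang the work lamp on its stud

### The arm

A 6-joint arm with a two-finger parallel gripper is mounted at the origin on a cart in front of the work surface, level with it; the furniture and walls round the work are solid. World frame = base frame: x ahead of the robot, y to its left, z up, the work surface at z = 0. Lengths are in mm, angles in rad, forces in N, time in s.
With the tool pointing down it reaches from about 350 to 975 mm from the base axis. Payload 7.1 kg.
Tool frame: the origin (TCP) lies at the very end of the fingers, on their centre line; the grasp point (between the pads) lies ctrl.hold_point_z behind it (ctrl.hold_point_z is the distance from the TCP to the grasp point, in mm); z points along the fingers, y is the line along which they close (so a half turn about z gives the same grasp; the last joint's range is limited). The gripper opens to 88 mm and grips with 3 to 60 N. Pads are 20 mm wide; open, the fingers measure 115 mm over their backs; the gripper's body (75 mm by 178 mm) begins 61 mm behind the grasp point.
Start: joints at [-1.183, 0.423, 1.63, -0, 1.089, -0.019], TCP at [247.311, -573.97, 196.875] pointing down, gripper open.
Joint ranges: [-3, 3], [-0.9, 2.11], [0.09, 2.58], [-1.31, 4.45], [0.11, 2.69], [-2.54, 2.54]. Speed limits (rad/s): [2.39, 2.39, 3.01, 3.14, 3.14, 3.14].

### API

Orientations are given as a rotation vector (axis times angle).
In Python, from workcell import ctrl gives the robot as it stands. The module is installed in compiled form; this text tells all that it offers.
- The arm moves only by the shell command python3 -m creep 'ROWS'. ROWS is JSON, a list of rows, each an object with "translation": the shift along the tool's x, y, z in mm, a list of three; "angular": the turn, a rotation vector about the tool's x, y, z in rad, a list of three; "jaw": the opening, from 0 (shut) to 1 (fully open). A call has exactly 8 rows; each row is the pose to reach, as a shift and turn from the pose commanded when the call began, along the tool's axes at that moment; what a row does not reach only later rows make up. A row lasts 1/8 s, in which the tool goes at most 62.5 mm and 10.7 degrees, less where a joint would pass 70% of its speed; a pose out of reach is approached as far as the arm can. A call with a gripper value outside its range is refused whole. The fingers move at their own pace and stop on an object; the grip force is fixed at half the most. Time passes only in rows, so rows that repeat a pose let the fingers close, or fill a call up. It gives the time, the measured TCP pose, the force, the opening and the grip force at its end, in the units of the state.
- ctrl.get_obs(): the state, without advancing time (a new reading comes with each control period).
- ctrl.get_image(name): name is "scene" or "top"; returns the picture (420x560x3 uint8, red, green, blue); there is no depth.
- ctrl.camera_info(name): a dict with "camera_matrix" (3x3 intrinsics, pixels), "distortion" ([k1, k2, p1, p2, k3] as OpenCV has them; the pictures are not rectified), "world_from_camera" (4x4, takes a point from camera to world coordinates). Camera axes: x right, y up, looking along -z (the intrinsics and any distortion apply to the point x, -y, -z); pixel columns grow to the right and rows downward; lengths in mm; the calibration is good to about 2 mm. A picture is of the moment at which its call begins. camera_info takes no time and is no camera call.
- ctrl.close_job(): hands the job in; it is judged then, once.
Trained networks look in the newest picture that a camera, given by its name, has taken for a name from the list of things; names that differ only in an ending like _2 or _b are one class to them, and where a whole thing is asked for, a point or a joint stands for the part that bears it (a point fixed in the world has none). Each returns a list of dicts, best first, with "score" (0 to 1); they miss things now and then, are a little off and sometimes report something else, mostly with a low value. They report only what shows in the picture. A call takes as long as a camera call.
- ctrl.look_for(camera, label): "rect" ([left, top, right, bottom] in pixels, round what is visible of it).
The state is a dict: "t": time; "qpos": joint angles; "qvel": joint speeds; "joint_torque": joint torques, N m; "ee_pos": TCP position; "orientation": TCP orientation; "ft_force": force on the tool from outside, world axes, zero at the start; "moment": the same for the moment, N m; "width": finger opening in mm; "grasp_force": force on a finger pad.
Only numpy, scipy, OpenCV 4.12 (cv2) and the standard library are available. Lean on these libraries where they do the work, as an engineer would, in place of code of your own. Each camera call takes 0.05 s, during which the arm holds its last target. There are 200 camera calls.

### The job

Hang the small work lamp on the upright board: fit the wide end of the keyhole in its back plate over the head of the stud until the plate is flat on the board, then slide the lamp straight down until the stud is fully home at the top of the slot, locked behind its head. The stud stands off-centre on its round disc, so find it by gentle feel and never press or ram the lamp hard against it or the board; let go, leave the lamp hanging upright, and do not disturb the other things on the table.

Things in the scene. Friction and masses are not known exactly. Their poses are not given: they have to be found in the camera images.
- lamp_grip (a point): Centre of the lamp head: a black rounded block 40 x 40 mm, 42 mm high, with a round lens on its front, at the top of the loose work lamp (about 0.35 kg). Axes: z up, -x out of the lens, +x towards the back plate, y across. The point lies 101 mm above the lamp's underside and 25 mm in front of the rear face of the back plate.
- lamp: The whole lamp; origin under the foot, 101 mm below lamp_grip, same axes. Steel back plate 64 mm wide (y), 122 mm high, 5 mm thick, right behind the head; heavy steel foot 10 mm thick, 64 mm wide, from x = -35 to +25 mm, on which it stands upright. The keyhole is in the plate between foot and head.
- key_entry (a point): Centre of the wide end of the lamp's keyhole, on the rear face of the back plate, 35 mm above the underside; same axes as lamp_grip. The opening is an eight-sided hole 27 mm across, through the 5 mm plate; its upper sides taper at 45 degrees into the slot.
- key_seat (a point): Where the stud's axis lies when it is home at the top of the slot: on the rear face of the back plate, 61 mm above the underside, 26 mm above key_entry. The slot is 13 mm wide and ends 5 mm above this point. Same axes as lamp_grip.
- board: Fixed upright plywood panel 200 mm wide, 150 mm high, 18 mm thick, on a 16 mm thick wooden foot that reaches 25 mm in front of the face. Origin at the bottom of the panel's front face, in its middle. Axes: z up, x into the panel (away from the robot), y along it to the left. It carries a steel disc with one stud, which do not move: see board_mark.
- board_mark (a point): Centre of a steel disc (36 mm across, flush in the panel's face), 105 mm up; axes as the board. The stud stands on it 9 mm off this centre, in any direction (not given), and points straight out (-x): shank 10 mm across; head 20 mm across, 5 mm thick, its back 8.5 mm and its front 13.5 mm from the face. The hung lamp's underside is 35 to 53 mm above the table.
- driver_b: Loose screwdriver with a red handle, 203 mm long, about 29 mm high, lying on the table; leave it alone.
- tape_measure: Loose yellow tape measure, 38 x 77 x 63 mm, behind the board; leave it alone.
- wood_block_1: Loose wooden offcut 45 x 70 x 18 mm; leave it alone.
- sanding_block: Loose grey sanding block 63 x 105 x 36 mm; leave it alone.
- bolt_2: Loose steel bolt standing on its head, 17 x 20 x 51 mm; leave it alone.

How it is judged:
By the outcome, as a careful person would: the job done as asked, in the order asked, and still so for the second after the job is handed in, with the robot touching nothing.
It also fails if it takes over 58 s, if anything falls off the work surface, if the arm or the gripper's body presses on something with over 40 N, if the wrist force passes 120 N, or if a joint passes its speed limit or range.

## Working session

There is one attempt and no reset: what is moved stays moved. The work goes in short steps, Python scripts to look and compute and a shell command to move; the robot and the scene stay as the last step left them, time stands still between calls to the robot, and variables do not carry over. Pictures are saved under pics/ and viewed, at most 10 in all, crops included, and the job is handed in when it is done.

```bash
mkdir -p pics; cat > h.py <<'E'
import numpy as np,cv2
from workcell import ctrl
from scipy.spatial.transform import Rotation as R
def cam(n):
    c=ctrl.camera_info(n);return np.array(c["camera_matrix"]),np.array(c["distortion"]),np.array(c["world_from_camera"])
def ray(n,uv):
    K,d,T=cam(n);p=cv2.undistortPoints(np.array([[uv]],float),K,d)[0,0]
    return T[:3,3],T[:3,:3]@np.array([p[0],-p[1],-1.])
def onplane(n,uv,ax,val):
    o,v=ray(n,uv);return o+v*(val-o[ax])/v[ax]
def proj(n,P):
    K,d,T=cam(n);P=np.atleast_2d(P).astype(float);c=(P-T[:3,3])@T[:3,:3]
    c=c*[1,-1,-1];return cv2.projectPoints(c,np.zeros(3),np.zeros(3),K,d)[0][:,0]
def snap(n,f):
    im=ctrl.get_image(n);cv2.imwrite('pics/'+f,im[:,:,::-1]);return im
E
python3 - <<'E'
from h import *
a=snap("scene","a.png");b=snap("top","b.png")
np.set_printoptions(precision=1,suppress=True)
for n in("scene","top"):
    K,d,T=cam(n);print(n,T[:3,3],-T[:3,2],K[0,0])
    for l in("lamp","lamp_grip","board","board_mark","key_entry","driver_b","wood_block_1","sanding_block","bolt_2","tape_measure"):
        print(l,[(np.round(r["rect"]),round(r["score"],2)) for r in ctrl.look_for(n,l)[:2]])
o=ctrl.get_obs();print(o["t"],o["ee_pos"],R.from_rotvec(o["orientation"]).as_matrix(),ctrl.hold_point_z)
E
```

```text
scene [ -76.2 -532.2  531.5] [ 0.7  0.6 -0.5] 481.0859607754677
lamp [(array([319., 248., 373., 343.]), 0.86)]
lamp_grip [(array([314., 252., 375., 343.]), 0.97)]
board [(array([224., 156., 321., 240.]), 0.64)]
board_mark [(array([221., 157., 318., 242.]), 0.57)]
key_entry [(array([314., 250., 372., 344.]), 0.81)]
driver_b [(array([175., 233., 269., 274.]), 0.73)]
wood_block_1 [(array([370., 259., 400., 285.]), 0.57)]
sanding_block [(array([132., 231., 192., 273.]), 0.8)]
bolt_2 [(array([223., 256., 232., 280.]), 0.55)]
tape_measure [(array([308., 177., 339., 215.]), 0.59)]
top [ 494.3   -0.4 1130.4] [ 0.1  0.  -1. ] 467.5711248564045
lamp [(array([354., 254., 396., 287.]), 0.79), (array([189., 162., 285., 220.]), 0.38)]
lamp_grip [(array([355., 257., 394., 287.]), 0.69)]
board [(array([188., 159., 287., 222.]), 0.97)]
board_mark [(array([190., 158., 284., 217.]), 0.74), (array([246., 116., 276., 143.]), 0.62)]
key_entry [(array([350., 258., 395., 285.]), 0.61)]
driver_b [(array([232., 225., 267., 297.]), 0.77)]
wood_block_1 [(array([346., 192., 381., 216.]), 0.65)]
sanding_block [(array([173., 268., 225., 302.]), 0.65)]
bolt_2 [(array([265., 274., 274., 283.]), 0.36)]
tape_measure []
1.1 [ 247.3 -574.   196.9] [[ 0.9  0.4 -0. ]
 [ 0.4 -0.9 -0. ]
 [-0.   0.  -1. ]] 18.700000000000003
```

```bash
python3 - <<'E'
import cv2
a=cv2.imread('pics/a.png');b=cv2.imread('pics/b.png')
cv2.imwrite('pics/a2.png',cv2.resize(a[140:360,190:410],None,fx=2.7,fy=2.7,interpolation=cv2.INTER_CUBIC))
cv2.imwrite('pics/b2.png',cv2.resize(b[100:310,160:420],None,fx=2.8,fy=2.8,interpolation=cv2.INTER_CUBIC))
E
```

```text
(no output)
```

View pics/a2.png

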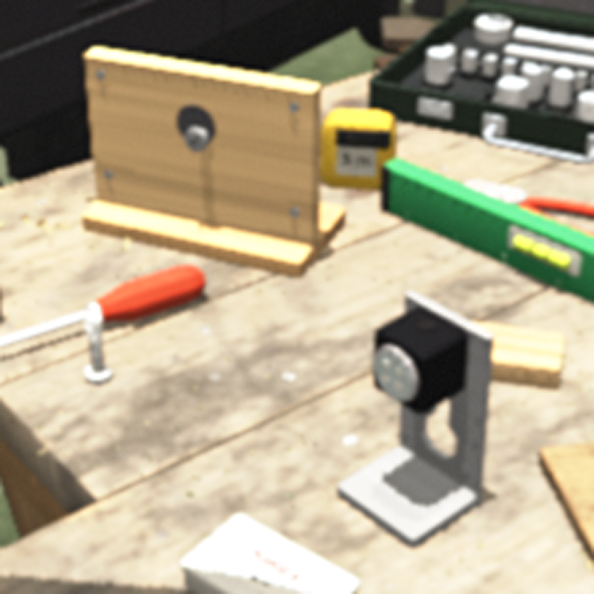

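View pics/b2.png

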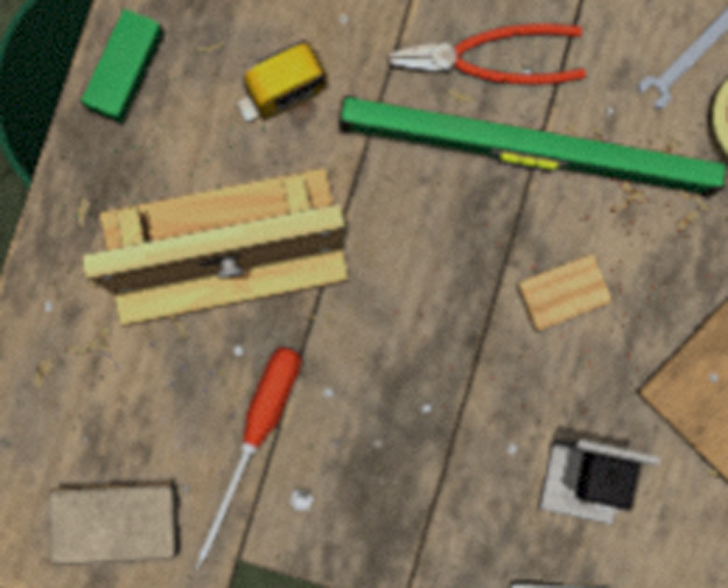

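The scene crop shows the lamp at (430,420) with its lens facing the robot. The board's disc is at about (196,128), with the stud head near (198,137). In the top crop the lamp is at (605,475), the board edge runs (88,270)-(345,225), and the stud is at about (230,267). Next I'll enlarge the parts for corner picking.

```bash
python3 - <<'E'
import cv2,numpy as np
a=cv2.imread('pics/a.png');b=cv2.imread('pics/b.png')
f=lambda im,x,y,w,h,s:cv2.resize(im[y:y+h,x:x+w],None,fx=s,fy=s,interpolation=cv2.INTER_CUBIC)
p=np.hstack([f(a,248,172,30,30,13.2),f(b,225,180,30,30,13.2)])
cv2.imwrite('pics/c.png',p);print(p.shape)
p=np.hstack([f(a,310,240,66,110,5.4),f(b,345,240,66,110,5.4)])
cv2.imwrite('pics/d.png',p);print(p.shape)
E
```

```text
(396, 792, 3)
(594, 712, 3)
```

View pics/c.png

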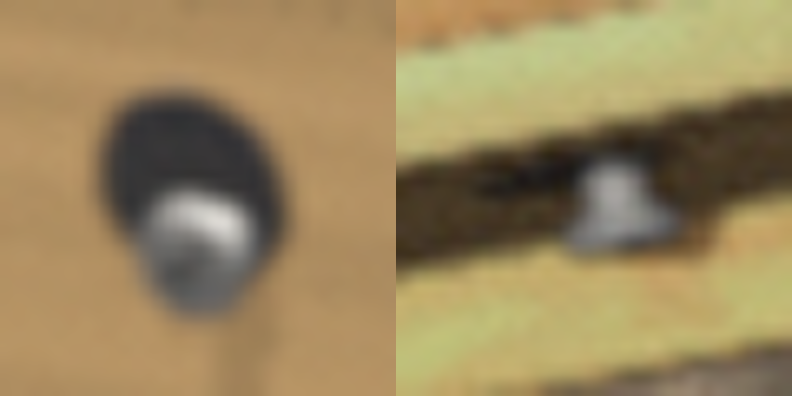

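View pics/d.png

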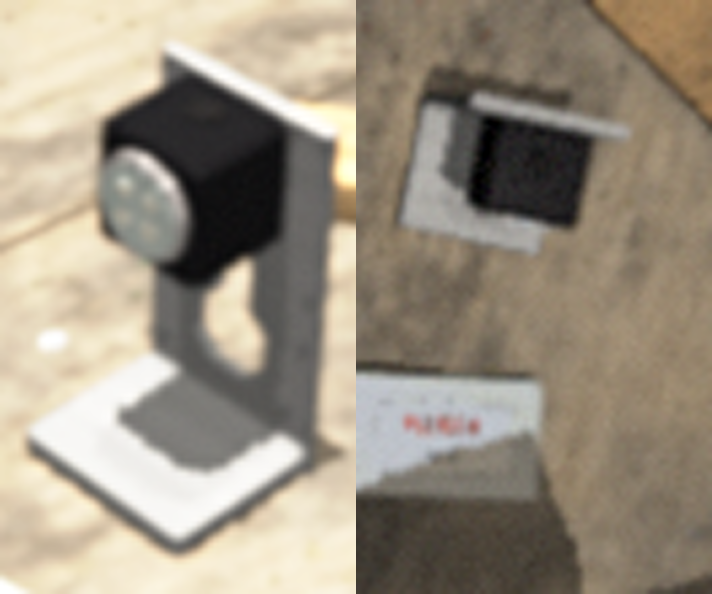

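```bash
cat > fit.py <<'E'
from h import *
from scipy.optimize import least_squares
np.set_printoptions(precision=1,suppress=True)
def W(p,L): c,s=np.cos(p[2]),np.sin(p[2]);L=np.atleast_2d(L);return np.c_[p[0]+c*L[:,0]-s*L[:,1],p[1]+s*L[:,0]+c*L[:,1],L[:,2]]
def px(c,o,s): return np.array(c)/s+o-.5*(1-1/s)
def fit(obs,p0):
    f=lambda p:np.concatenate([(proj(n,W(p,L))[0]-uv) for n,L,uv in obs])
    r=least_squares(f,p0,loss='soft_l1');print(r.x,np.round(f(r.x).reshape(-1,2),1).tolist());return r.x
A=lambda c:px(c,[190,140],2.7);B=lambda c:px(c,[160,100],2.8)
board=[("scene",(0,100,150),A((90,57))),("scene",(0,-100,150),A((317,93))),("scene",(-25,-100,0),A((303,271))),("scene",(-25,100,16),A((85,211))),
("top",(0,100,150),B((88,277))),("top",(0,-100,150),B((346,230))),("top",(-25,100,16),B((121,305))),("top",(-25,-100,16),B((346,258)))]
board[6]=("top",(-25,100,0),B((123,322)));board[7]=("top",(-25,-100,0),B((347,278)))
C=lambda c:px(c,[310,240],5.4);D=lambda c:px((c[0]-356,c[1]),[345,240],5.4)
lamp=[("scene",(22,32,122),C((167,45))),("scene",(22,-32,122),C((333,136))),("scene",(-35,32,10),C((28,440))),("scene",(-35,-32,0),C((182,553))),("scene",(25,-32,10),C((310,452))),
("top",(25,32,122),D((475,92))),("top",(25,-32,122),D((632,123))),("top",(-35,32,10),D((400,222))),("top",(-35,-32,10),D((540,250)))]
if __name__=="__main__":
    b=fit(board,[600,100,.2]);l=fit(lamp,[430,-180,-.2])
    print("deg",np.degrees([b[2],l[2]]))
    m=W(b,(0,0,105));print("mark",m,"pred px",proj("scene",m),proj("top",m),"seen",px((194,177),[248,172],13.2))
    # stud head front centre
    E=px((195,262),[248,172],13.2);F=px((622-396,238),[225,180],13.2)
    g=lambda q:proj("scene",W(b,(-13.5,q[0],q[1])))[0]-E
    q=least_squares(g,[0,105]).x;print("stud yz scene",q)
    for y in(-9,-5,0,5,9):print(y,proj("top",W(b,[(-13.5,y,q[1]+10),(-8.5,y,q[1]+10)]))-0)
    print("top seen head",F)
    print("lamp grip",W(l,(0,0,101)))
    o=ctrl.get_obs();M=R.from_rotvec(o["orientation"]).as_matrix();print(o["t"],o["ee_pos"]);print(np.round(M,3))
E
python3 fit.py
```

```text
[631.4  88.5   0.2] [[-1.1, -1.5], [-0.7, -0.8], [-0.4, 2.8], [-0.5, 0.5], [0.0, -1.4], [0.5, -2.5], [0.6, 0.1], [1.3, 0.2]]
[ 464.6 -219.3   -0.2] [[-0.2, -0.3], [0.4, -0.7], [-0.6, -2.6], [-0.4, 1.6], [1.4, -2.0], [0.2, -0.1], [-0.0, 0.3], [0.2, 0.4], [0.4, 0.8]]
deg [ 12.6 -10.7]
mark [[631.4  88.5 105. ]] pred px [[263.3 185.6]] [[239.1 191.1]] seen [262.2 184.9]
stud yz scene [-4.3 97.9]
-9 [[244.2 196.1]
 [243.7 193.9]]
-5 [[242.4 196.5]
 [242.  194.3]]
0 [[240.2 196.9]
 [239.7 194.7]]
5 [[237.9 197.3]
 [237.5 195.1]]
9 [[236.1 197.7]
 [235.7 195.5]]
top seen head [241.7 197.6]
lamp grip [[ 464.6 -219.3  101. ]]
1.1 [ 247.3 -574.   196.9]
[[ 0.9  0.4 -0. ]
 [ 0.4 -0.9 -0. ]
 [-0.   0.  -1. ]]
```

```bash
cat >> h.py <<'E'
def to(P,yawdeg):
    o=ctrl.get_obs();M=R.from_rotvec(o["orientation"]).as_matrix()
    a=np.radians(yawdeg);N=np.array([[np.cos(a),np.sin(a),0],[np.sin(a),-np.cos(a),0],[0,0,-1]])
    print("t",round(o["t"],2),"shift",np.round(M.T@(np.array(P)-o["ee_pos"]),1),"ang",np.round(R.from_matrix(M.T@N).as_rotvec(),4),"yaw",np.degrees(np.arctan2(M[1,0],M[0,0])).round(2),"tool z",np.round(M[:,2],3))
E
python3 -c "
from h import *
to((464.6,-219.3,200),-10.7)"
```

```text
t 1.1 shift [ 339.9 -239.8   -3.1] ang [0.     0.     0.5936] yaw 23.31 tool z [-0. -0. -1.]
```

```bash
python3 -m creep '[{"translation":[48,-34,0],"angular":[0,0,0.085],"jaw":1},{"translation":[96,-68,0],"angular":[0,0,0.17],"jaw":1},{"translation":[145,-102,0],"angular":[0,0,0.255],"jaw":1},{"translation":[194,-137,0],"angular":[0,0,0.34],"jaw":1},{"translation":[242,-171,0],"angular":[0,0,0.425],"jaw":1},{"translation":[290,-205,-1],"angular":[0,0,0.51],"jaw":1},{"translation":[330,-233,-3],"angular":[0,0,0.58],"jaw":1},{"translation":[340,-240,-3],"angular":[0,0,0.594],"jaw":1}]'
python3 - <<'E'
from h import *
to((464.6,-219.3,82.5),-10.7)
a=snap("scene","e.png");b=snap("top","e_.png")
f=lambda im,x,y,w,h,s:cv2.resize(im[y:y+h,x:x+w,::-1],None,fx=s,fy=s,interpolation=cv2.INTER_CUBIC)
cv2.imwrite('pics/e2.png',np.hstack([f(a,280,170,130,190,3),f(b,320,190,130,190,3)]))
E
```

```text
t: 2.1
ee_pos: [466.0, -216.7, 200.2]
orientation: [-3.128, 0.29, -0.001]
ft_force: [-0.1, 0.7, 0.0]
width: 88.3
grasp_force: 0.0
t 2.1 shift [ -1.    2.8 117.7] ang [-0.0001 -0.0008  0.0017] yaw -10.6 tool z [ 0.001 -0.    -1.   ]
```

View pics/e2.png

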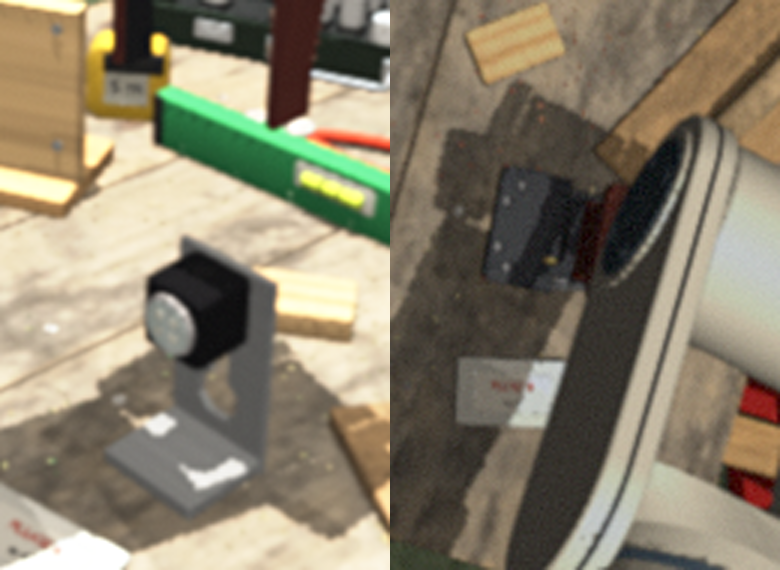

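The arm is above the lamp, with a finger on each side of the head (tips near (133,65) and (293,125)). I'll descend and grasp.

```bash
python3 -m creep '[{"translation":[0,1,30],"angular":[0,0,0],"jaw":1},{"translation":[0,1,60],"angular":[0,0,0],"jaw":1},{"translation":[0,1,90],"angular":[0,0,0],"jaw":1},{"translation":[0,1,110],"angular":[0,0,0],"jaw":1},{"translation":[0,1,117.5],"angular":[0,0,0],"jaw":1},{"translation":[0,1,117.5],"angular":[0,0,0],"jaw":0.6},{"translation":[0,1,117.5],"angular":[0,0,0],"jaw":0.3},{"translation":[0,1,117.5],"angular":[0,0,0],"jaw":0.3}]'
python3 -m creep '[{"translation":[0,0,0],"angular":[0,0,0],"jaw":0.3},{"translation":[0,0,0],"angular":[0,0,0],"jaw":0.3},{"translation":[0,0,0],"angular":[0,0,0],"jaw":0.3},{"translation":[0,0,0],"angular":[0,0,0],"jaw":0.3},{"translation":[0,0,0],"angular":[0,0,0],"jaw":0.3},{"translation":[0,0,0],"angular":[0,0,0],"jaw":0.3},{"translation":[0,0,0],"angular":[0,0,0],"jaw":0.3},{"translation":[0,0,0],"angular":[0,0,0],"jaw":0.3}]'
```

```text
t: 3.2
ee_pos: [465.0, -220.3, 83.2]
orientation: [3.127, -0.294, 0.002]
ft_force: [0.2, 0.7, 0.2]
width: 61.4
grasp_force: 0.0
t: 4.2
ee_pos: [464.6, -220.0, 82.6]
orientation: [-3.128, 0.294, -0.0]
ft_force: [-0.9, 0.9, 5.2]
width: 39.8
grasp_force: 30.0
```

```bash
python3 -m creep '[{"translation":[0,0,-8],"angular":[0,0,0],"jaw":0.3},{"translation":[0,0,-25],"angular":[0,0,0],"jaw":0.3},{"translation":[0,0,-45],"angular":[0,0,0],"jaw":0.3},{"translation":[0,0,-65],"angular":[0,0,0],"jaw":0.3},{"translation":[0,0,-80],"angular":[0,0,0],"jaw":0.3},{"translation":[0,0,-85],"angular":[0,0,0],"jaw":0.3},{"translation":[0,0,-85],"angular":[0,0,0],"jaw":0.3},{"translation":[0,0,-85],"angular":[0,0,0],"jaw":0.3}]'
python3 - <<'E'
from fit import *
b=fit(board,[600,100,.2]);print(b)
to(W(b,(-70,-4.5,150))[0],np.degrees(b[2]))
r=ctrl.get_obs();print(r["moment"],r["ft_force"])
E
```

```text
t: 5.2
ee_pos: [463.9, -219.8, 166.7]
orientation: [-3.127, 0.294, 0.002]
ft_force: [0.3, -0.7, -3.8]
width: 39.9
grasp_force: 30.0
[631.4  88.5   0.2] [[-1.1, -1.5], [-0.7, -0.8], [-0.4, 2.8], [-0.5, 0.5], [0.0, -1.4], [0.5, -2.5], [0.6, 0.1], [1.3, 0.2]]
[631.4  88.5   0.2]
t 5.2 shift [  44.7 -302.1   16.8] ang [-0.   0.  -0.4] yaw -10.72 tool z [-0.  0. -1.]
[ 0. -0. -0.] [ 0.3 -0.7 -3.8]
```

```bash
python3 -m creep '[{"translation":[3,-20,0],"angular":[0,0,-0.03],"jaw":0.3},{"translation":[9,-65,0],"angular":[0,0,-0.09],"jaw":0.3},{"translation":[17,-118,0],"angular":[0,0,-0.16],"jaw":0.3},{"translation":[25,-171,0],"angular":[0,0,-0.23],"jaw":0.3},{"translation":[33,-224,4],"angular":[0,0,-0.30],"jaw":0.3},{"translation":[40,-268,9],"angular":[0,0,-0.36],"jaw":0.3},{"translation":[44,-295,13],"angular":[0,0,-0.39],"jaw":0.3},{"translation":[44.7,-302,16],"angular":[0,0,-0.4],"jaw":0.3}]'
python3 - <<'E'
from fit import *
b=[631.4,88.5,np.radians(12.6)]
to(W(b,(-70,-4.5,150))[0],12.6)
a=snap("scene","f.png");c=snap("top","f_.png")
f=lambda im,x,y,w,h,s:cv2.resize(im[y:y+h,x:x+w,::-1],None,fx=s,fy=s,interpolation=cv2.INTER_CUBIC)
cv2.imwrite('pics/f2.png',np.hstack([f(a,210,140,120,140,4),f(c,190,140,75,140,4)]))
E
```

```text
t: 6.2
ee_pos: [564.4, 69.9, 150.3]
orientation: [-3.123, -0.338, 0.002]
ft_force: [0.3, -0.0, -3.9]
width: 39.7
grasp_force: 30.0
t 6.2 shift [-0.6  0.9  0.3] ang [-0.  0. -0.] yaw 12.34 tool z [-0. -0. -1.]
```

View pics/f2.png

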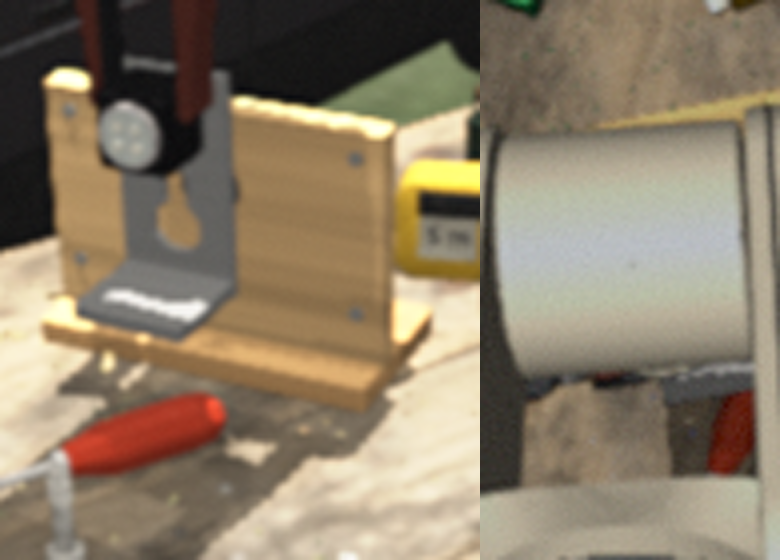

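The lamp hangs upright in front of the board, with the keyhole's wide end at crop (180,220) and the plate's top right corner at (230,70). I'll compare this with the prediction.

```bash
python3 - <<'E'
from fit import *
o=ctrl.get_obs();e=o["ee_pos"];print(e,o["t"])
a=12.6-.2;p=[e[0],e[1],np.radians(a)];dz=e[2]-82.6
def q(L): L=np.array(L,float);L[2]+=dz;return W(p,L)
u=lambda L:(proj("scene",q(L))[0]-[210,140]+.375)*4
for n,L in dict(hole_rear=(25,0,35),hole_front=(20,0,35),hole_topfront=(20,0,48.5),hole_botrear=(25,0,21.5),hole_botfront=(20,0,21.5),left_rear=(25,13.5,35),left_front=(20,13.5,35),right_front=(20,-13.5,35),top_right_rear=(25,-32,122),top_right_front=(20,-32,122),foot_fl=(-35,32,10),foot_fr_bot=(-35,-32,0),foot_rr=(25,-32,10)).items(): print(n,u(L))
E
```

```text
[563.8  68.6 150.3] 6.3
hole_rear [182.4 222.9]
hole_front [177.8 226.7]
hole_topfront [176.5 202.9]
hole_botrear [183.6 246.3]
hole_botfront [179.  250.2]
left_rear [159.6 218.4]
left_front [154.9 222.2]
right_front [200.9 231.3]
top_right_rear [231.7  73.8]
top_right_front [226.9  77.2]
foot_fl [ 71.8 303.8]
foot_fr_bot [184.1 346.2]
foot_rr [239.  277.3]
```

```bash
python3 - <<'E'
from fit import *
b=[631.4,88.5,np.radians(12.6)]
to(W(b,(-44,-4.5,144.9))[0],12.6)
E
```

```text
t 6.3 shift [26.3 -0.3  5.4] ang [-0.  0. -0.] yaw 12.24 tool z [-0. -0. -1.]
```

```bash
python3 -m creep '[{"translation":[3,0,3],"angular":[0,0,0],"jaw":0.3},{"translation":[8,-0.3,5.4],"angular":[0,0,-0.005],"jaw":0.3},{"translation":[14,-0.3,5.4],"angular":[0,0,-0.005],"jaw":0.3},{"translation":[20,-0.3,5.4],"angular":[0,0,-0.005],"jaw":0.3},{"translation":[24,-0.3,5.4],"angular":[0,0,-0.005],"jaw":0.3},{"translation":[26,-0.3,5.4],"angular":[0,0,-0.005],"jaw":0.3},{"translation":[26,-0.3,5.4],"angular":[0,0,-0.005],"jaw":0.3},{"translation":[26,-0.3,5.4],"angular":[0,0,-0.005],"jaw":0.3}]'
python3 - <<'E'
from fit import *
b=[631.4,88.5,np.radians(12.6)]
to(W(b,(-44,-4.5,144.9))[0],12.6)
a=snap("scene","g.png")
f=lambda im,x,y,w,h,s:cv2.resize(im[y:y+h,x:x+w,::-1],None,fx=s,fy=s,interpolation=cv2.INTER_CUBIC)
cv2.imwrite('pics/g2.png',f(a,225,145,60,85,7))
E
```

```text
t: 7.3
ee_pos: [589.7, 74.2, 146.0]
orientation: [-3.123, -0.342, 0.0]
ft_force: [-0.7, -0.3, -4.6]
width: 40.0
grasp_force: 30.0
t 7.3 shift [-0.2 -0.4  1.1] ang [-0.  0. -0.] yaw 12.48 tool z [-0. -0. -1.]
```

View pics/g2.png

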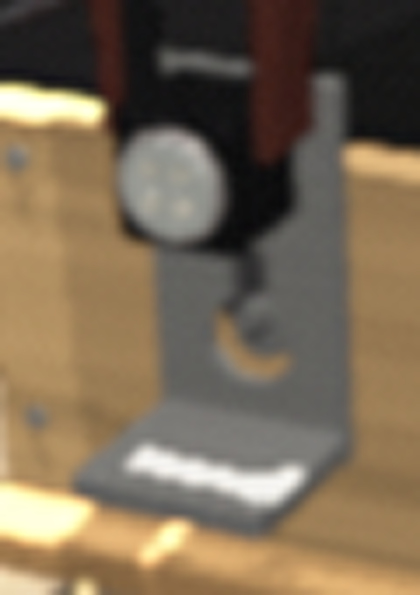

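Through the hole, the stud head appears at about (263,320), with the hole's rear centre near (257,340). That suggests the lamp is a few mm too low. I'll check with an overlay.

```bash
python3 - <<'E'
from fit import *
a=cv2.imread('pics/g.png');o=ctrl.get_obs();e=o["ee_pos"]
x0,y0,s=248,180,16
im=cv2.resize(a[y0:y0+25,x0:x0+25],None,fx=s,fy=s,interpolation=cv2.INTER_CUBIC)
im=cv2.convertScaleAbs(im,alpha=1.5);im2=im.copy()
b=[631.4,88.5,np.radians(12.6)];p=[e[0],e[1],np.radians(12.5)];dz=e[2]-82.6
def d(pts,col): cv2.polylines(im2,[np.int32((proj("scene",pts)-[x0,y0]+.5)*s)],True,col,1)
t=np.linspace(0,2*np.pi,40);oc=np.pi/8+np.arange(8)*np.pi/4;r=13.5/np.cos(np.pi/8)
for x,c in((20,(0,255,0)),(25,(0,160,0))): d(W(p,np.c_[np.full(8,x),r*np.cos(oc),35+dz+r*np.sin(oc)]),c)
for x,c in((-13.5,(0,0,255)),(-8.5,(0,0,130))): d(W(b,np.c_[np.full(40,x),-4.5+10*np.cos(t),97.3+10*np.sin(t)]),c)
cv2.imwrite('pics/g3.png',np.hstack([im,im2]))
E
```

```text
(no output)
```

View pics/g3.png

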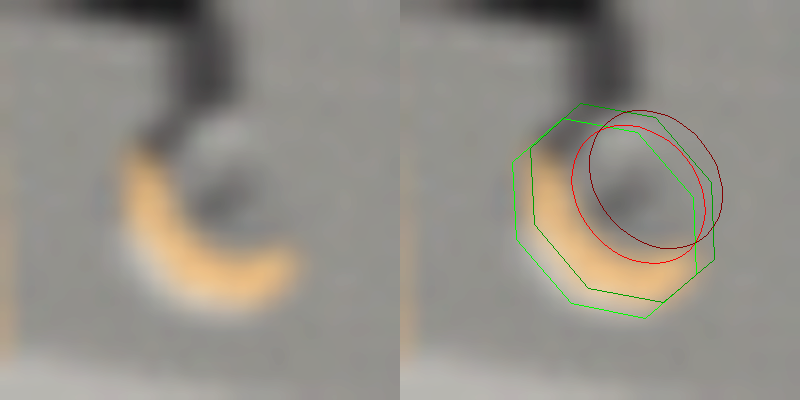

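The overlay confirms the hole model. The stud head sits nearly concentric with the opening, about 0.5 mm high. I'll creep in.

```bash
python3 -m creep '[{"translation":[1,0.5,-0.5],"angular":[0,0,0],"jaw":0.3},{"translation":[2,0.5,-0.5],"angular":[0,0,0],"jaw":0.3},{"translation":[3,0.5,-0.5],"angular":[0,0,0],"jaw":0.3},{"translation":[4,0.5,-0.5],"angular":[0,0,0],"jaw":0.3},{"translation":[5,0.5,-0.5],"angular":[0,0,0],"jaw":0.3},{"translation":[6,0.5,-0.5],"angular":[0,0,0],"jaw":0.3},{"translation":[7,0.5,-0.5],"angular":[0,0,0],"jaw":0.3},{"translation":[7,0.5,-0.5],"angular":[0,0,0],"jaw":0.3}]'
python3 - <<'E'
from fit import *
b=[631.4,88.5,np.radians(12.6)]
to(W(b,(-25,-5,146.5))[0],12.6)
E
```

```text
t: 8.35
ee_pos: [596.9, 75.2, 146.5]
orientation: [-3.123, -0.341, -0.0]
ft_force: [0.7, -0.4, -4.8]
width: 39.9
grasp_force: 30.0
t 8.35 shift [11.5 -0.5 -0. ] ang [-0. -0. -0.] yaw 12.48 tool z [ 0.  0. -1.]
```

```bash
python3 -m creep '[{"translation":[0.7,0,0],"angular":[0,0,0],"jaw":0.3},{"translation":[1.4,0,0],"angular":[0,0,0],"jaw":0.3},{"translation":[2.1,0,0],"angular":[0,0,0],"jaw":0.3},{"translation":[2.8,0,0],"angular":[0,0,0],"jaw":0.3},{"translation":[3.5,0,0],"angular":[0,0,0],"jaw":0.3},{"translation":[4.2,0,0],"angular":[0,0,0],"jaw":0.3},{"translation":[4.5,0,0],"angular":[0,0,0],"jaw":0.3},{"translation":[4.5,0,0],"angular":[0,0,0],"jaw":0.3}]'
python3 -m creep '[{"translation":[0.5,0,0],"angular":[0,0,0],"jaw":0.3},{"translation":[1,0,0],"angular":[0,0,0],"jaw":0.3},{"translation":[1.5,0,0],"angular":[0,0,0],"jaw":0.3},{"translation":[2,0,0],"angular":[0,0,0],"jaw":0.3},{"translation":[2.5,0,0],"angular":[0,0,0],"jaw":0.3},{"translation":[2.5,0,0],"angular":[0,0,0],"jaw":0.3},{"translation":[2.5,0,0],"angular":[0,0,0],"jaw":0.3},{"translation":[2.5,0,0],"angular":[0,0,0],"jaw":0.3}]'
```

```text
t: 9.35
ee_pos: [601.2, 76.2, 146.5]
orientation: [-3.123, -0.341, 0.0]
ft_force: [-0.8, 0.1, -4.4]
width: 39.7
grasp_force: 30.0
t: 10.35
ee_pos: [603.7, 76.7, 146.5]
orientation: [3.123, 0.341, -0.0]
ft_force: [1.3, 0.3, -4.6]
width: 39.7
grasp_force: 30.0
```

```bash
python3 -m creep '[{"translation":[0.5,0,0],"angular":[0,0,0],"jaw":0.3},{"translation":[1,0,0],"angular":[0,0,0],"jaw":0.3},{"translation":[1.5,0,0],"angular":[0,0,0],"jaw":0.3},{"translation":[2,0,0],"angular":[0,0,0],"jaw":0.3},{"translation":[2.5,0,0],"angular":[0,0,0],"jaw":0.3},{"translation":[2.5,0,0],"angular":[0,0,0],"jaw":0.3},{"translation":[2.5,0,0],"angular":[0,0,0],"jaw":0.3},{"translation":[2.5,0,0],"angular":[0,0,0],"jaw":0.3}]'
```

```text
t: 11.35
ee_pos: [606.0, 77.2, 146.4]
orientation: [3.123, 0.342, -0.0]
ft_force: [-0.6, 0.6, -3.4]
width: 39.9
grasp_force: 30.0
```

```bash
python3 -m creep '[{"translation":[0.3,0,0],"angular":[0,0,0],"jaw":0.3},{"translation":[0.6,0,0],"angular":[0,0,0],"jaw":0.3},{"translation":[0.9,0,0],"angular":[0,0,0],"jaw":0.3},{"translation":[1.2,0,0],"angular":[0,0,0],"jaw":0.3},{"translation":[1.5,0,0],"angular":[0,0,0],"jaw":0.3},{"translation":[1.5,0,0],"angular":[0,0,0],"jaw":0.3},{"translation":[1.5,0,0],"angular":[0,0,0],"jaw":0.3},{"translation":[1.5,0,0],"angular":[0,0,0],"jaw":0.3}]'
python3 - <<'E'
from fit import *
a=snap("scene","k.png")
f=lambda im,x,y,w,h,s:cv2.resize(im[y:y+h,x:x+w,::-1],None,fx=s,fy=s,interpolation=cv2.INTER_CUBIC)
cv2.imwrite('pics/k2.png',cv2.convertScaleAbs(f(a,225,145,60,85,7),alpha=1.3))
o=ctrl.get_obs();print(o["ft_force"],o["ee_pos"],o["moment"])
E
```

```text
t: 12.35
ee_pos: [606.5, 77.4, 146.3]
orientation: [3.123, 0.342, -0.004]
ft_force: [-6.0, -2.0, -0.4]
width: 39.9
grasp_force: 30.0
[-7.3 -1.8 -0.3] [606.5  77.4 146.3] [-0.3  1.3  0.2]
```

View pics/k2.png

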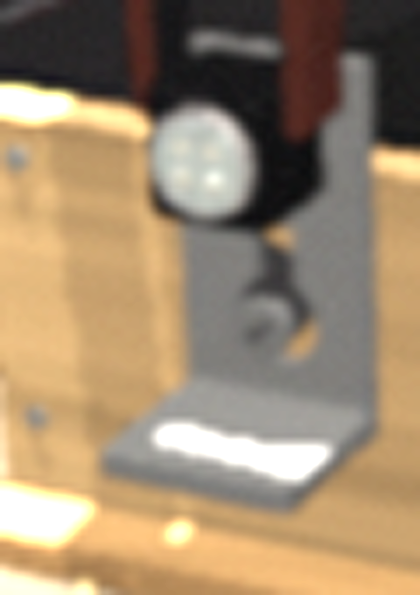

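The head has passed through and shows in front of the plate at (265,315), and the plate now touches the board with about 7 N. I'll ease off slightly and slide down.

```bash
python3 -m creep '[{"translation":[-0.5,0,0],"angular":[0,0,0],"jaw":0.3},{"translation":[-0.5,0,2],"angular":[0,0,0],"jaw":0.3},{"translation":[-0.5,0,4],"angular":[0,0,0],"jaw":0.3},{"translation":[-0.5,0,6],"angular":[0,0,0],"jaw":0.3},{"translation":[-0.5,0,8],"angular":[0,0,0],"jaw":0.3},{"translation":[-0.5,0,10],"angular":[0,0,0],"jaw":0.3},{"translation":[-0.5,0,10],"angular":[0,0,0],"jaw":0.3},{"translation":[-0.5,0,10],"angular":[0,0,0],"jaw":0.3}]'
```

```text
t: 13.4
ee_pos: [606.3, 77.5, 136.0]
orientation: [-3.123, -0.342, 0.003]
ft_force: [-5.3, -1.4, -3.1]
width: 39.8
grasp_force: 30.0
```

```bash
python3 -m creep '[{"translation":[-0.3,0,1.5],"angular":[0,0,0],"jaw":0.3},{"translation":[-0.3,0,3],"angular":[0,0,0],"jaw":0.3},{"translation":[-0.3,0,4.5],"angular":[0,0,0],"jaw":0.3},{"translation":[-0.3,0,6],"angular":[0,0,0],"jaw":0.3},{"translation":[-0.3,0,7.5],"angular":[0,0,0],"jaw":0.3},{"translation":[-0.3,0,9],"angular":[0,0,0],"jaw":0.3},{"translation":[-0.3,0,10],"angular":[0,0,0],"jaw":0.3},{"translation":[-0.3,0,10],"angular":[0,0,0],"jaw":0.3}]'
```

```text
t: 14.4
ee_pos: [606.2, 77.5, 126.3]
orientation: [-3.123, -0.342, 0.002]
ft_force: [-4.7, -0.9, -0.4]
width: 40.0
grasp_force: 30.0
```

```bash
python3 -m creep '[{"translation":[0,0,0.7],"angular":[0,0,0],"jaw":0.3},{"translation":[0,0,1.4],"angular":[0,0,0],"jaw":0.3},{"translation":[0,0,2.1],"angular":[0,0,0],"jaw":0.3},{"translation":[0,0,2.8],"angular":[0,0,0],"jaw":0.3},{"translation":[0,0,3.5],"angular":[0,0,0],"jaw":0.3},{"translation":[0,0,4],"angular":[0,0,0],"jaw":0.3},{"translation":[0,0,4],"angular":[0,0,0],"jaw":0.3},{"translation":[0,0,4],"angular":[0,0,0],"jaw":0.3}]'
```

```text
t: 15.4
ee_pos: [606.1, 77.4, 122.3]
orientation: [-3.123, -0.342, 0.002]
ft_force: [-6.0, -1.0, -1.7]
width: 39.9
grasp_force: 30.0
```

```bash
python3 -m creep '[{"translation":[0,0,0.4],"angular":[0,0,0],"jaw":0.3},{"translation":[0,0,0.8],"angular":[0,0,0],"jaw":0.3},{"translation":[0,0,1.2],"angular":[0,0,0],"jaw":0.3},{"translation":[0,0,1.5],"angular":[0,0,0],"jaw":0.3},{"translation":[0,0,1.5],"angular":[0,0,0],"jaw":0.3},{"translation":[0,0,1.5],"angular":[0,0,0],"jaw":0.3},{"translation":[0,0,1.5],"angular":[0,0,0],"jaw":0.3},{"translation":[0,0,1.5],"angular":[0,0,0],"jaw":0.3}]'
```

```text
t: 16.4
ee_pos: [606.1, 77.4, 120.9]
orientation: [-3.123, -0.341, 0.002]
ft_force: [-5.5, -1.0, -0.3]
width: 39.7
grasp_force: 30.0
```

```bash
python3 -m creep '[{"translation":[0,0,0.4],"angular":[0,0,0],"jaw":0.3},{"translation":[0,0,0.8],"angular":[0,0,0],"jaw":0.3},{"translation":[0,0,1.2],"angular":[0,0,0],"jaw":0.3},{"translation":[0,0,1.2],"angular":[0,0,0],"jaw":0.3},{"translation":[0,0,1.2],"angular":[0,0,0],"jaw":0.3},{"translation":[0,0,1.2],"angular":[0,0,0],"jaw":0.3},{"translation":[0,0,1.2],"angular":[0,0,0],"jaw":0.3},{"translation":[0,0,1.2],"angular":[0,0,0],"jaw":0.3}]'
```

```text
t: 17.4
ee_pos: [606.1, 77.4, 119.7]
orientation: [-3.123, -0.342, 0.002]
ft_force: [-5.9, 0.6, -0.0]
width: 39.9
grasp_force: 30.0
```

```bash
python3 -m creep '[{"translation":[-0.2,0,0.4],"angular":[0,0,0],"jaw":0.3},{"translation":[-0.2,0,0.8],"angular":[0,0,0],"jaw":0.3},{"translation":[-0.2,0,1.2],"angular":[0,0,0],"jaw":0.3},{"translation":[-0.2,0,1.5],"angular":[0,0,0],"jaw":0.3},{"translation":[-0.2,0,1.5],"angular":[0,0,0],"jaw":0.3},{"translation":[-0.2,0,1.5],"angular":[0,0,0],"jaw":0.3},{"translation":[-0.2,0,1.5],"angular":[0,0,0],"jaw":0.3},{"translation":[-0.2,0,1.5],"angular":[0,0,0],"jaw":0.3}]'
```

```text
t: 18.4
ee_pos: [606.1, 77.4, 119.2]
orientation: [-3.123, -0.342, 0.001]
ft_force: [-9.1, -1.1, 8.1]
width: 39.9
grasp_force: 30.0
```

The stud is home: Fz turned to +8 N after 27 mm of slide. I'll unload, release and retreat.

```bash
python3 -m creep '[{"translation":[-0.3,0,-0.6],"angular":[0,0,0],"jaw":0.3},{"translation":[-0.3,0,-0.6],"angular":[0,0,0],"jaw":0.3},{"translation":[-0.3,0,-0.6],"angular":[0,0,0],"jaw":0.5},{"translation":[-0.3,0,-0.6],"angular":[0,0,0],"jaw":0.75},{"translation":[-0.3,0,-0.6],"angular":[0,0,0],"jaw":0.9},{"translation":[-0.3,0,-0.6],"angular":[0,0,0],"jaw":0.9},{"translation":[-0.3,0,-0.6],"angular":[0,0,0],"jaw":0.9},{"translation":[-0.3,0,-0.6],"angular":[0,0,0],"jaw":0.9}]'
```

```text
t: 19.4
ee_pos: [606.3, 77.3, 118.9]
orientation: [-3.123, -0.341, -0.0]
ft_force: [0.1, 0.5, -0.1]
width: 78.7
grasp_force: 0.0
```

Force is zero and the fingers are clear, so I'll go up and then back.

```bash
python3 -m creep '[{"translation":[0,0,-10],"angular":[0,0,0],"jaw":0.9},{"translation":[0,0,-30],"angular":[0,0,0],"jaw":0.9},{"translation":[0,0,-60],"angular":[0,0,0],"jaw":0.9},{"translation":[0,0,-95],"angular":[0,0,0],"jaw":0.9},{"translation":[-30,0,-120],"angular":[0,0,0],"jaw":0.9},{"translation":[-80,0,-130],"angular":[0,0,0],"jaw":0.9},{"translation":[-130,0,-130],"angular":[0,0,0],"jaw":0.9},{"translation":[-150,0,-130],"angular":[0,0,0],"jaw":0.9}]'
python3 - <<'E'
from fit import *
a=snap("scene","z.png");b=snap("top","z_.png")
f=lambda im,x,y,w,h,s:cv2.resize(im[y:y+h,x:x+w,::-1],None,fx=s,fy=s,interpolation=cv2.INTER_CUBIC)
cv2.imwrite('pics/z2.png',np.hstack([f(a,205,140,130,150,4),f(b,180,140,60,150,4)]))
E
```

```text
t: 20.4
ee_pos: [457.4, 44.5, 249.6]
orientation: [3.123, 0.341, 0.0]
ft_force: [0.4, 0.6, 0.1]
width: 78.8
grasp_force: 0.0
```

View pics/z2.png

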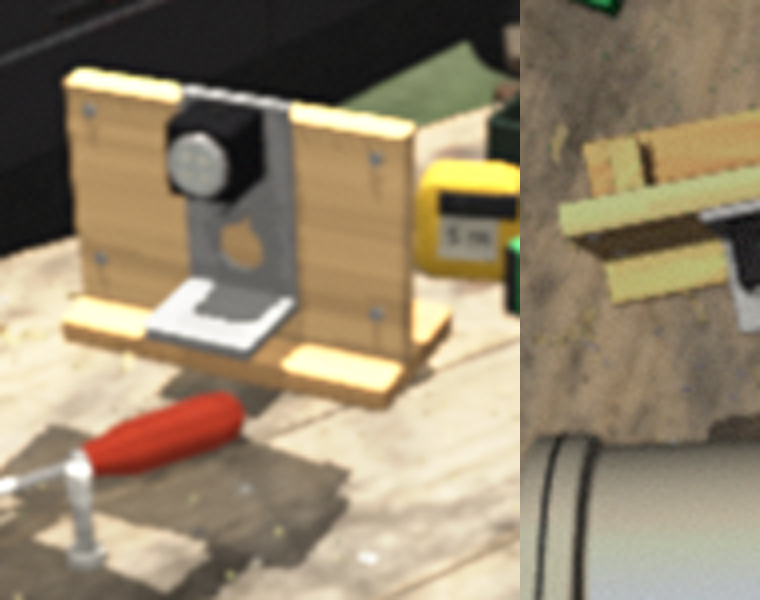

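The lamp hangs upright and flat on the board, with its plate top at (240,95) and the empty wide hole at (240,245). The screwdriver, bolt and tape measure look unmoved. I'll hand in.

```bash
python3 -c "
from workcell import ctrl
print(ctrl.close_job())"
```

```text
the job is handed in; nothing more can be done
None
```

The lamp is hung on the stud, upright, with its plate flat on the board and the stud home at the top of the slot; the gripper is clear, and the job was handed in at about 20.5 s.

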